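# Hang the snap-hook check weight on the pull tester's eye

### The job

Pick up the brass check weight by its orange grip, gently press the sprung gate of its snap hook against the steel eye of the pull-test stand until the eye is inside the hook, and let the weight down so that it hangs freely from the eye, upright and still, with the gate snapped shut. Do not strain the eye (never push on it with 12 N or more, nor drop the weight onto it), and leave the other things on the desk where they are.

Things in the scene. Friction and masses are not known exactly. Their poses are not given: they have to be found in the camera images.
- check_weight: Brass check weight with a rigid steel snap hook on top, standing on the desk; 0.27 to 0.41 kg. Origin: centre of its underside, z up its axis. Brass part 50 mm across, 36 mm high. The hook lies in the x-z plane: an 8 mm round bar bent to a loop, 40 mm wide (inside x = -12 to 12 mm), z = 42 to 116 mm (inside 50 to 108). Its sprung gate is on the +x side.
- hook_grip (a point): Centre of the orange grip on top of the hook, 138 mm above the weight's underside. The grip is 30 mm along x, 12 mm thick along y, 34 mm high; pinch it firmly across its thickness. The hook's top is 22 mm below this point. Axes as the weight's.
- nose_end (a point): Lower end of the hook's rounded nose, at x = +16, z = 88 mm of the weight. Below it the loop is open down to z = 62; only the gate bars this gap. The eye goes in best with its bar's centre 9 mm below this point (5 to 14 mm works), pushed on in the weight's +x until the bar lies 20 mm or more behind the nose's centre line (past the loop's middle).
- gate (a joint): Brass sprung gate, a 6 mm bar, rad: 0 shut, up to 1.15 pressed in. Pivot at x = +16, z = 62 mm of the weight, free end up under the nose; it swings into the hook (to -x). About 1.5 N starts it, 3 to 5 N press it right in. When the hook, pushed over the bar, is then lowered, the bar slips over the gate's free end and the gate snaps shut beneath it.
- hook_seat (a point): Point of the check weight 105 mm above its underside, on its axis: where the centre of the eye's 6 mm bar lies when the weight hangs home in the top of the hook.
- test_stand: Pull-test stand, fixed: blue base plate (x = -55 to 75 mm, 110 mm wide, 12 mm high), aluminium mast 30 mm wide, 216 mm high, front face at x = +35. Origin at desk level, z up; the eye is at the front, -x. It is on a grey carriage (front at x = +12) clamped on the mast at a height that differs every time and is not reported: find it by gentle touch or by sight. It bears the weight.
- eye_low (a point): Fixed point of the stand (x = -35, y = 0, z = 135 mm): middle of the eye's front bar at its lowest setting; the real bar is 0 to 60 mm straight above. The eye is a horizontal U of 6 mm round steel: front bar along y, straight from y = -16 to 16, legs back at y = -22 and 22. It is sprung up and down: gives 1 mm for 2.5 N, stops hard after 4 mm (10 N). Sideways it is rigid. Axes as the stand's.
- tape_black: Roll of black tape, 62 mm across, 19 mm high, lying flat; bystander.
- caliper: Digital caliper, 210 mm long, lying flat near the desk's front edge; bystander.
Not all that is in view belongs to the job. Leave any green or red look-alike of the check_weight alone.

How it is judged:
By the outcome, as a careful person would: the job done as asked, in the order asked, and still so for the second after the job is handed in, with the robot touching nothing.
It also fails if it takes over 54 s, if anything falls off the work surface, if the arm or the gripper's body presses on something with over 40 N, if the wrist force passes 120 N, or if a joint passes its speed limit or range.

### The arm

A 7-joint arm with a two-finger parallel gripper is mounted at the origin on a cart in front of the work surface, level with it; the furniture and walls round the work are solid. World frame = base frame: x ahead of the robot, y to its left, z up, the work surface at z = 0. Lengths are in m, angles in rad, forces in N, time in s.
With the tool pointing down it reaches from about 0.4 to 0.875 m from the base axis. Payload 19.3 kg.
Tool frame: the origin (TCP) lies on the centre line of the jaws, within the pads' length; the fingertips stand 8 mm ahead of it and the grasp point (between the pads) lies 11 mm behind it; z points along the fingers, y is the line along which they close (so a half turn about z gives the same grasp; the last joint's range is limited). The gripper opens to 85 mm and grips with 20 to 120 N. Pads are 22 mm wide; open, the fingers measure 114 mm over their backs; the gripper's body (76 mm by 85 mm) begins 54 mm behind the grasp point. The pads swing forward as they close: fully open they stand 13 mm farther back than shut.
Start: joints at [1.273, 0.521, -0.036, 1.599, 0.021, 1.021, -0.113], TCP at [0.141, -0.609, 0.239] pointing down, gripper open.
Joint ranges: [-2.91, 2.91], [-0.3, 2.13], [-1.5, 1.42], [0.17, 2.43], [-1.26, 4.41], [0.16, 1.93], [-2.52, 2.52]. Speed limits (rad/s): [1.89, 1.89, 2.39, 2.39, 3.01, 3.01, 3.01].

### API

Orientations are given as [roll, pitch, yaw] about the fixed x, y, z axes, in that order (R = Rz(yaw) Ry(pitch) Rx(roll)).
In Python, from workcell import status, grab_frame, camera_params, bot, search_frame, silhouettes gives the robot as it stands.
- The arm moves only by the shell command python3 -m creep 'ROWS' [FORCE]. ROWS is JSON, a list of rows, each a list of 5 numbers: the shift along the tool's x, y, z in units of 60 mm (1.0 is 60 mm), then the turn about the tool's z in units of 8 degrees (1.0 is 8 degrees), then the opening, from 0 (shut) to 1 (fully open). In form: [[x, y, z, twist, hand], ...]. A call has 1 to 5 rows; each row is the pose to reach, as a shift and turn from the pose commanded when the call began, along the tool's axes at that moment; what a row does not reach only later rows make up. A row lasts 1/8 s, in which the tool goes at most 62.5 mm and 10.7 degrees, less where a joint would pass 70% of its speed; a pose out of reach is approached as far as the arm can. A call with a gripper value outside its range is refused whole. The fingers move at their own pace and stop on an object; FORCE is the grip in N (left out, the last holds). Time passes only in rows, so rows that repeat a pose let the fingers close. It gives the time, the measured TCP pose, the force, the opening and the grip force at its end, in the units of the state.
- status.observe(): the state, without advancing time (a new reading comes with each control period).
- grab_frame(name): name is "side" or "top"; returns the picture (480x640x3 uint8, blue, green, red); there is no depth.
- camera_params(name): a dict with "K" (3x3 intrinsics, pixels), "rvec" (rotation vector, rad) and "tvec" (3), from world to camera coordinates, as OpenCV has them. Camera axes: x right, y down, z forward; pixel columns grow to the right and rows downward; lengths in m; the calibration is good to about 2 mm. A picture is of the moment at which its call begins. camera_params takes no time and is no camera call.
- bot.job_done(): hands the job in; it is judged then, once.
Trained networks look in the newest picture that a camera, given by its name, has taken for a name from the list of things; names that differ only in an ending like _2 or _b are one class to them, and where a whole thing is asked for, a point or a joint stands for the part that bears it (a point fixed in the world has none). Each returns a list of dicts, best first, with "p" (0 to 1); they miss things now and then, are a little off and sometimes report something else, mostly with a low value. They report only what shows in the picture. A call takes as long as a camera call. They do not tell look-alikes from the thing itself.
- search_frame(camera, name): "extent" ([left, top, right, bottom] as shares, 0 to 1, of the picture: columns of its width, rows of its height, round what is visible of it).
- silhouettes(camera, name): "mask" (480x640 bool, what is visible of it) and "extent" ([left, top, right, bottom] as shares, 0 to 1, of the picture: columns of its width, rows of its height, round what is visible of it).
The state is a dict: "clock": time; "qpos": joint angles; "qd": joint speeds; "joint_efforts": joint torques, N m; "position": TCP position; "tool_rot": TCP orientation; "force": force on the tool from outside, world axes, zero at the start; "moment": the same for the moment, N m; "grip_width": finger opening in m; "finger_force": force on a finger pad.
Only numpy, scipy, OpenCV 4.12 (cv2) and the standard library are available. Lean on these libraries where they do the work, as an engineer would, in place of code of your own. Each camera call takes 0.05 s, during which the arm holds its last target. There are 200 camera calls.

## Working session

There is one attempt and no reset: what is moved stays moved. The work goes in short steps, Python scripts to look and compute and a shell command to move; the robot and the scene stay as the last step left them, time stands still between calls to the robot, and variables do not carry over. Pictures are saved under pics/ and viewed, at most 10 in all, crops included, and the job is handed in when it is done.

```bash
mkdir -p pics; ls; python3 - <<'E'
from workcell import status, grab_frame, camera_params, bot, search_frame, silhouettes
import cv2
s=status.observe(); print({k:s[k] for k in('clock','position','tool_rot','force','grip_width')})
for c in('side','top'):
    im=grab_frame(c); cv2.imwrite(f'pics/{c}0.png',im); p=camera_params(c); print(c,p)
    for n in('check_weight','hook_grip','test_stand','tape_black','caliper'):
        print(n,[( [round(a*b) for a,b in zip(d['extent'],(640,480,640,480))],round(d['p'],2)) for d in search_frame(c,n)])
E
```

```text
pics
{'clock': 0.0, 'position': array([ 0.14102731, -0.60855863,  0.2387219 ]), 'tool_rot': array([-3.14046492e+00,  5.78076545e-05,  2.27746886e-01]), 'force': array([-0.78046947,  0.87811001,  0.06446491]), 'grip_width': 0.08545807405854626}
side {'K': array([[492.35616451,   0.        , 316.78578126],
       [  0.        , 492.35616451, 242.39918956],
       [  0.        ,   0.        ,   1.        ]]), 'rvec': array([ 2.44778059, -1.00931999,  0.27455422]), 'tvec': array([-0.41812299,  0.30667117,  0.81058028])}
check_weight [([228, 153, 254, 213], 0.95), ([263, 185, 289, 249], 0.8), ([306, 214, 331, 274], 0.62)]
hook_grip [([262, 185, 290, 246], 0.88), ([305, 215, 332, 271], 0.82), ([228, 149, 256, 214], 0.82)]
test_stand [([381, 239, 469, 359], 0.87)]
tape_black [([309, 181, 337, 212], 0.78)]
caliper [([224, 279, 324, 354], 0.92)]
top {'K': array([[589.93333463,   0.        , 329.26566389],
       [  0.        , 589.93333463, 240.17207324],
       [  0.        ,   0.        ,   1.        ]]), 'rvec': array([ 2.13037721, -2.15678552,  0.17762285]), 'tvec': array([-0.05948752,  0.51939214,  0.97136669])}
check_weight [([319, 224, 353, 257], 0.72), ([267, 229, 295, 270], 0.61), ([195, 233, 235, 267], 0.58)]
hook_grip [([195, 236, 235, 271], 0.85), ([263, 234, 291, 268], 0.84), ([322, 225, 351, 259], 0.6)]
test_stand [([415, 156, 503, 257], 0.64)]
tape_black [([267, 164, 301, 200], 0.56)]
caliper [([298, 306, 418, 351], 0.72)]
```

```bash
python3 - <<'E'
import cv2,numpy as np
a=cv2.imread('pics/side0.png');b=cv2.imread('pics/top0.png')
cv2.imwrite('pics/s1.png',cv2.resize(a[120:380,200:500],(800,693),interpolation=3)[:600])
def crop(im,x0,y0,x1,y1,w,h): return cv2.resize(im[y0:y1,x0:x1],(w,h),interpolation=cv2.INTER_CUBIC)
cv2.imwrite('pics/m1.png',np.vstack([crop(a,200,130,480,360,365,300),]))
L=crop(a,200,130,480,360,730,600); cv2.imwrite('pics/s1.png',L)
cv2.imwrite('pics/t1.png',crop(b,170,140,520,360,800,503))
E
```

```text
(no output)
```

View pics/s1.png

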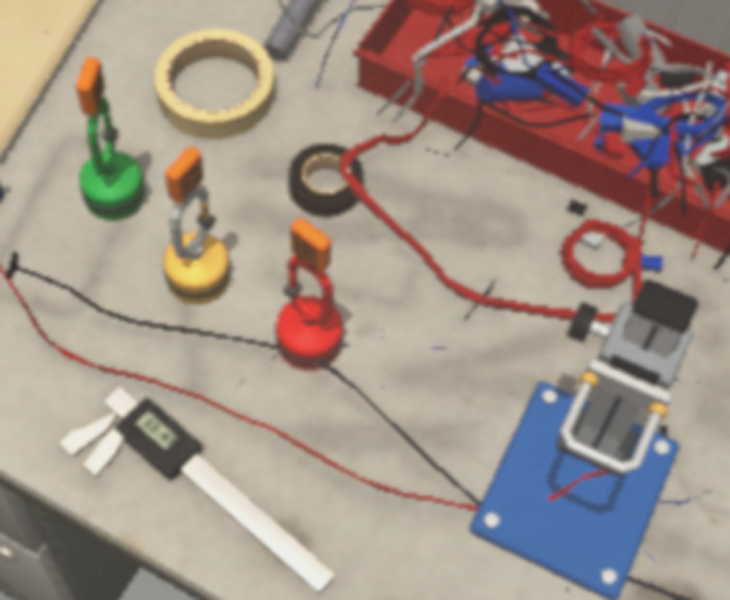

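View pics/t1.png

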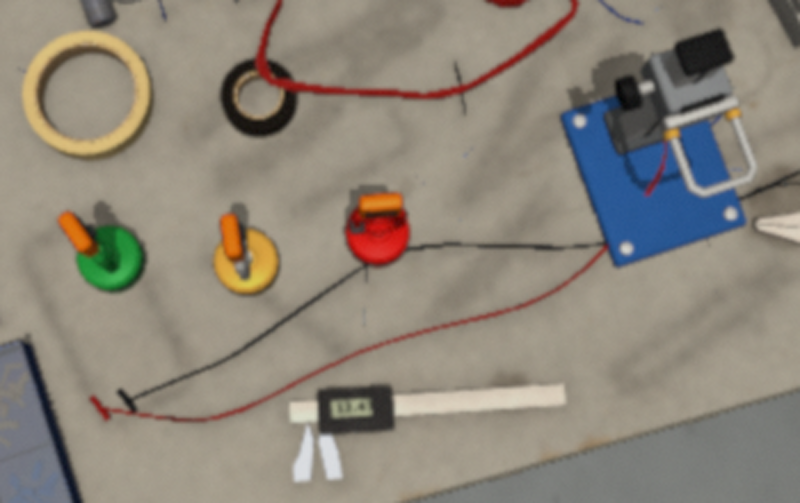

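The three candidates are:

| Candidate | Side px | Top px |
|---|---|---|
| Green | (241,185) | (215,250) |
| Brass/yellow with steel hook | (276,217) | (278,250) |
| Red | (318,244) | (336,240) |

The middle one fits, because it has a brass body, a bare steel hook and a brass gate. The eye's front bar shows in the side crop at about (565–635, 440–468). Next I'll measure.

```bash
cat > h.py <<'E'
import cv2,numpy as np
from scipy.optimize import least_squares
from workcell import status, grab_frame, camera_params, bot, search_frame, silhouettes
P={c:camera_params(c) for c in('side','top')}
def proj(c,X): return cv2.projectPoints(np.float64(X).reshape(-1,1,3),P[c]['rvec'],P[c]['tvec'],P[c]['K'],None)[0].reshape(-1,2)
def plane(c,uv,z):
    p=P[c];R=cv2.Rodrigues(p['rvec'])[0];C=-R.T@p['tvec'];d=R.T@np.linalg.inv(p['K'])@np.r_[uv,1.];return C+d*(z-C[2])/d[2]
def tri(us,ut):
    return least_squares(lambda X:np.r_[(proj('side',X)[0]-us),(proj('top',X)[0]-ut)],[.3,-.5,.1])
def place(pose,pts): # x,y,yaw
    c,s=np.cos(pose[2]),np.sin(pose[2]);p=np.float64(pts).reshape(-1,3);return np.c_[pose[0]+c*p[:,0]-s*p[:,1],pose[1]+s*p[:,0]+c*p[:,1],p[:,2]]
def orange(im): 
    h=cv2.cvtColor(im,cv2.COLOR_BGR2HSV);return cv2.inRange(h,(5,170,120),(16,255,255))
E
python3 - <<'E'
from h import *
im={c:cv2.imread(f'pics/{c}0.png') for c in P}
box={'side':(255,175,300,255),'top':(255,220,300,275)}
cen={}
for c in P:
    x0,y0,x1,y1=box[c];m=np.zeros((480,640),'u1');m[y0:y1,x0:x1]=orange(im[c])[y0:y1,x0:x1]
    q=np.argwhere(m)[:,::-1];cen[c]=q.mean(0);print(c,len(q),cen[c],cv2.minAreaRect(q.astype('f4')))
r=tri(cen['side'],cen['top']);print('grip',r.x,r.cost)
for c in P:
    h=cv2.cvtColor(im[c],cv2.COLOR_BGR2HSV);x0,y0,x1,y1=box[c];m=cv2.inRange(h,(18,120,90),(32,255,255))[y0:y1,x0:x1]
    q=np.argwhere(m)[:,::-1]+[x0,y0];print(c,'brass',q.min(0),q.max(0),plane(c,(q.min(0)+q.max(0))/2,.018))
# stand
f=280/730;g=350/800
S=np.array([[541,383],[678,447],[612,597],[472,530]])*[f,230/600]+[200,130]
T=np.array([[562,112],[614,264],[745,222]])*[g,220/503]+[170,140]
for i in S: print('S',plane('side',i,.012))
for i in T: print('T',plane('top',i,.012))
es=np.array([[565,440],[640,465],[603,455]])*[f,230/600]+[200,130];et=np.array([[697,190],[754,173],[726,184]])*[g,220/503]+[170,140]
for a,b in zip(es,et): r=tri(a,b);print('eye',r.x,r.cost)
E
```

```text
side 77 [269.68831169 193.49350649] ((268.9615173339844, 194.3076629638672), (6.37905216217041, 17.75040626525879), 33.6900634765625)
top 140 [270.62857143 243.34285714] ((270.3918762207031, 243.35134887695312), (19.234682083129883, 7.891151428222656), 80.53767395019531)
grip [0.49760168 0.02504906 0.14803764] 0.03708632805674355
side brass [263 220] [286 241] [0.49862551 0.02770353 0.018     ]
top brass [263 240] [291 268] [0.49886627 0.02557577 0.018     ]
S [ 0.6110238  -0.22383028  0.012     ]
S [ 0.6413901  -0.32501803  0.012     ]
S [ 0.52245513 -0.35951175  0.012     ]
S [ 0.49106387 -0.26248454  0.012     ]
T [ 0.61428829 -0.22261352  0.012     ]
T [ 0.49368509 -0.25841469  0.012     ]
T [ 0.52526804 -0.36144694  0.012     ]
eye [ 0.52303616 -0.2869679   0.15602065] 0.8875744752584538
eye [ 0.53638051 -0.32669029  0.16043586] 2.0968564941225836
eye [ 0.52874307 -0.30776635  0.15704787] 0.4132307852228772
```

```bash
cat >> h.py <<'E'
def gripfit(im,p0,box,z0=.138,yaws=np.radians(np.arange(-180,180,5)) ):
    ms={}
    for c in im:
        x0,y0,x1,y1=box[c];h=cv2.cvtColor(im[c],cv2.COLOR_BGR2HSV);m=np.zeros((480,640),'u1')
        m[y0:y1,x0:x1]=cv2.inRange(h,(3,140,70),(17,255,255))[y0:y1,x0:x1];ms[c]=m>0
    B=np.array([[a,b,d] for a in(-.015,.015) for b in(-.006,.006) for d in(z0-.017,z0+.017)])
    def cost(v):
        t=0
        for c in im:
            k=8;big=np.zeros((480,640),'f4');x0,y0,x1,y1=box[c]
            hull=cv2.convexHull(((proj(c,place(v,B))-[x0-.5,y0-.5])*k).astype('f4'))
            w=np.zeros(((y1-y0)*k,(x1-x0)*k),'f4');cv2.fillConvexPoly(w,np.int32(hull),1.)
            w=cv2.resize(w,(x1-x0,y1-y0),interpolation=cv2.INTER_AREA);t+=np.abs(w-ms[c][y0:y1,x0:x1]).sum()
        return t
    from scipy.optimize import minimize
    best=min((minimize(cost,[*p0,y],method='Nelder-Mead',options=dict(initial_simplex=[[*p0,y],[p0[0]+.004,p0[1],y],[p0[0],p0[1]+.004,y],[*p0,y+.15]])) for y in np.radians(np.arange(0,180,20))),key=lambda r:r.fun)
    return best.x,best.fun,{c:int(ms[c].sum()) for c in ms}
E
python3 - <<'E'
from h import *
im={c:cv2.imread(f'pics/{c}0.png') for c in P}
box={'side':(255,175,300,255),'top':(255,220,300,275)}
v,f,n=gripfit(im,(.4985,.0255),box);print(v,np.degrees(v[2]),f,n)
out=[]
for k in(0,np.pi):
  w=[*v[:2],v[2]+k];a=im['side'].copy();k8=8
  for c,b in box.items():
    x0,y0,x1,y1=b;I=cv2.resize(im[c][y0:y1,x0:x1],None,fx=k8,fy=k8,interpolation=cv2.INTER_CUBIC)
    th=np.linspace(0,2*np.pi,40)
    loop=[[.016,0,.088],[.016,0,.1],[.008,0,.110],[0,0,.112],[-.008,0,.110],[-.016,0,.1],[-.016,0,.058],[-.008,0,.048],[0,0,.046],[.008,0,.048],[.016,0,.062]]
    gate=[[.016,0,.062],[.016,0,.088]]
    ring=[[.025*np.cos(t),.025*np.sin(t),0.036] for t in th]
    for pts,col in((loop,(255,0,0)),(gate,(255,0,255)),(ring,(0,255,0))):
      cv2.polylines(I,[np.int32((proj(c,place(w,pts))-[x0-.5,y0-.5])*k8)],False,col,1)
    out.append(cv2.copyMakeBorder(I,0,640-I.shape[0],0,0,0)[:640,:360])
cv2.imwrite('pics/w.png',cv2.resize(np.hstack([out[0],out[2]]),(675,600)))
cv2.imwrite('pics/w2.png',cv2.resize(np.hstack(out),(800,356)))
E
```

```text
[0.49928499 0.02546615 0.23241272] 13.316267709123522 196.453125 {'side': 121, 'top': 168}
```

View pics/w2.png

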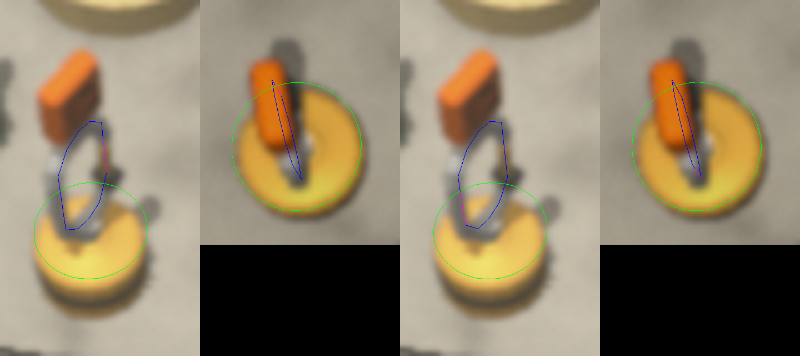

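The crop confirms the brass weight. The gate is the brass bar right of the hook in the side view, which matches yaw +13.3° and not the half-turn. Moving above it.

```bash
python3 -m creep '[[0.65,-0.7,0,0,1],[1.3,-1.4,0,0,1],[1.95,-2.1,0,0,1],[2.6,-2.8,0,0,1],[3.25,-3.5,0,0,1]]' 40; python3 -m creep '[[0.65,-0.7,0,0,1],[1.3,-1.4,0,0,1],[1.95,-2.1,0,0,1],[2.6,-2.8,0,0,1],[3.25,-3.5,0,0,1]]'; python3 -m creep '[[0.6,-0.65,0,0,1],[1.2,-1.3,0,0,1],[1.7,-1.95,0,0,1],[1.7,-1.95,0,0,1]]'
```

```text
clock: 1.23
position: [0.2844, -0.3587, 0.2395]
tool_rot: [3.141, -0.0, 0.228]
force: [1.5, -0.4, -0.1]
grip_width: 0.0852
finger_force: 0.0
clock: 1.85
position: [0.427, -0.11, 0.2396]
tool_rot: [3.141, -0.001, 0.228]
force: [0.6, -1.1, -0.9]
grip_width: 0.0852
finger_force: 0.0
clock: 2.35
position: [0.5, 0.029, 0.2392]
tool_rot: [-3.14, -0.001, 0.233]
force: [-0.3, -0.8, 0.3]
grip_width: 0.0856
finger_force: 0.0
```

```bash
python3 -m creep '[[-0.03,0.05,0.6,0,1],[-0.03,0.05,1.2,0,1],[-0.03,0.05,1.7,0,1],[-0.03,0.05,1.86,0,1],[-0.03,0.05,1.86,0,0.6]]'; python3 -m creep '[[0,0,0,0,0.4],[0,0,0,0,0.3],[0,0,0,0,0.2],[0,0,0,0,0],[0,0,0,0,0]]' 60;  python3 -m creep '[[0,0,0,0,0],[0,0,0,0,0]]' 60
```

```text
clock: 2.98
position: [0.4981, 0.0218, 0.1279]
tool_rot: [3.142, 0.0, 0.227]
force: [-1.3, -1.0, 1.5]
grip_width: 0.0697
finger_force: 0.0
clock: 3.6
position: [0.4983, 0.0221, 0.128]
tool_rot: [3.142, -0.001, 0.228]
force: [-0.9, 1.1, 6.1]
grip_width: 0.0114
finger_force: 60.9
clock: 3.85
position: [0.4983, 0.0221, 0.128]
tool_rot: [3.142, -0.0, 0.228]
force: [-0.8, 0.9, 6.2]
grip_width: 0.0115
finger_force: 60.9
```

```bash
python3 - <<'E'
from h import *
s=status.observe();print(s['position'],s['tool_rot'],s['force'],s['grip_width'])
S=[];out=[]
for c in('side','top'):
    im=grab_frame(c);cv2.imwrite(f'pics/{c}2.png',im)
    d=search_frame(c,'test_stand');print(c,[(np.round(np.array(e['extent'])*[640,480,640,480]),e['p']) for e in d])
    x0,y0,x1,y1=(370,225,480,365) if c=='side' else (405,145,515,265)
    # stand overlay (pose estimate)
    v=[.5579,-.2955,.305];I=cv2.resize(im[y0:y1,x0:x1],None,fx=4,fy=4,interpolation=cv2.INTER_CUBIC)
    pl=[[-.055,-.055,.012],[.075,-.055,.012],[.075,.055,.012],[-.055,.055,.012],[-.055,-.055,.012]]
    L=[(pl,(0,255,0))]
    for z,col in((.150,(0,0,255)),(.157,(255,0,255)),(.164,(0,255,255))): L.append(([[0.01,-.022,z],[-.029,-.022,z],[-.035,-.016,z],[-.035,.016,z],[-.029,.022,z],[.01,.022,z]],col))
    for p,col in L: cv2.polylines(I,[np.int32((proj(c,place(v,p))-[x0-.5,y0-.5])*4)],False,col,1)
    out.append(cv2.copyMakeBorder(I,0,560-I.shape[0],0,0,0)[:,:400])
    x0,y0,x1,y1=(240,160,320,260);
cv2.imwrite('pics/e2.png',np.hstack(out))
E
```

```text
[0.4982899  0.02213685 0.12797802] [ 3.14152950e+00 -4.96903126e-04  2.27853394e-01] [-0.792434    0.94957904  6.18673918] 0.01149838792339236
side [(array([382., 236., 470., 359.]), 0.8)]
top [(array([414., 156., 503., 258.]), 0.64)]
```

View pics/e2.png

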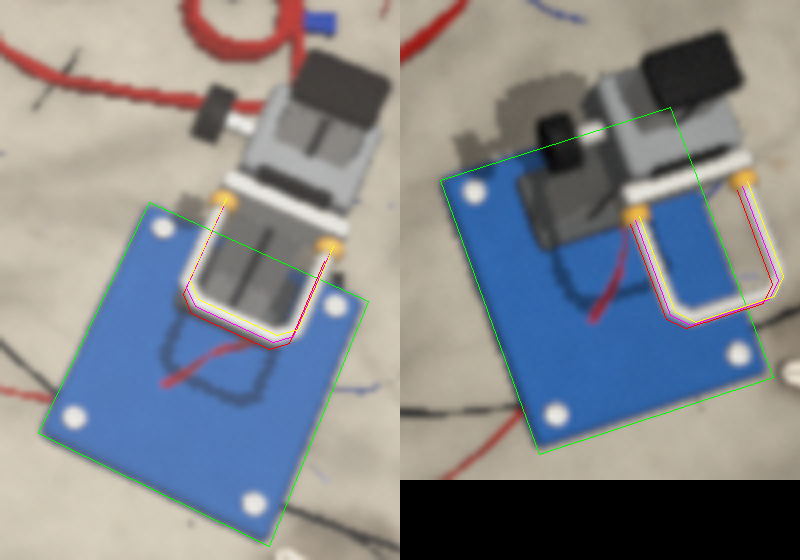

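```bash
cat > eye.py <<'E'
from h import *
from scipy.optimize import minimize
im={c:cv2.imread(f'pics/{c}2.png') for c in P}
box={'side':(370,225,480,365),'top':(405,145,515,265)};k=6
def rend(c,polys):
    x0,y0,x1,y1=box[c];w=np.zeros(((y1-y0)*k,(x1-x0)*k),'f4')
    for p in polys: cv2.fillPoly(w,[np.int32((p-[x0-.5,y0-.5])*k)],1.)
    return cv2.resize(w,(x1-x0,y1-y0),interpolation=cv2.INTER_AREA)
M={};W={}
for c in P:
    x0,y0,x1,y1=box[c];h=cv2.cvtColor(im[c][y0:y1,x0:x1],cv2.COLOR_BGR2HSV)
    M[c]=cv2.inRange(h,(100,110,60),(120,255,255))>0
    W[c]=(cv2.inRange(h,(0,0,165),(180,70,255))>0)
pl=[[-.055,-.055,.012],[.075,-.055,.012],[.075,.055,.012],[-.055,.055,.012]]
def pc(v):  # plate: blue outside counts, non-blue inside only at its front half
    t=0
    for c in P:
        a=rend(c,[proj(c,place(v,pl))]);f=rend(c,[proj(c,place(v,[[-.07,-.07,.012],[-.036,-.07,.012],[-.036,.07,.012],[-.07,.07,.012]]))])
        t+=(M[c]*(1-a)).sum()+(f*a*(1-M[c])).sum()
    return t
v=minimize(pc,[.5579,-.2955,.305],method='Nelder-Mead',options=dict(initial_simplex=[[.5579,-.2955,.305],[.562,-.2955,.305],[.5579,-.29,.305],[.5579,-.2955,.34]]))
print('plate',v.x,v.fun)
def eyepoly(c,v,z):
    ctr=np.array([[-.008,-.022],[-.030,-.022],[-.035,-.017],[-.035,.017],[-.030,.022],[-.008,.022]])
    q=proj(c,place(v,np.c_[ctr,np.full(6,z)]));x0,y0,x1,y1=box[c]
    w=np.zeros(((y1-y0)*k,(x1-x0)*k),'f4');p=P[c];R=cv2.Rodrigues(p['rvec'])[0]
    d=(R@[.52,-.3,z]+p['tvec'])[2];th=max(1,round(.006*p['K'][0,0]/d*k))
    cv2.polylines(w,[np.int32((q-[x0-.5,y0-.5])*k)],False,1.,int(th));return cv2.resize(w,(x1-x0,y1-y0),interpolation=cv2.INTER_AREA)
def reg(c): # eye neighbourhood
    q=proj(c,place(v.x,[[-.011,-.034,.162],[-.045,-.034,.162],[-.045,.034,.162],[-.011,.034,.162]]));return rend(c,[q])
# exclude holes in plate/desk: weigh only neighbourhood
R={c:reg(c) for c in P}
def inten(c):
    x0,y0,x1,y1=box[c];h=cv2.cvtColor(im[c][y0:y1,x0:x1],cv2.COLOR_BGR2HSV).astype(float);return np.clip((h[...,2]-130)/70,0,1)*(h[...,1]<60)
I={c:inten(c) for c in P}
def ec(u): return sum((np.abs(eyepoly(c,u[:3],u[3])-I[c])*R[c]).sum() for c in P)
for z in np.arange(.148,.182,.004): print(round(z,3),round(ec([*v.x,z]),1),end='; ')
u0=np.r_[v.x,.163];e=minimize(ec,u0,method='Nelder-Mead',options=dict(initial_simplex=[u0]+[u0+d for d in np.diag([.004,.004,.05,.006])]))
print('\neye',e.x,e.fun,'bar plate',place(v.x,[-.035,0,0]),'bar eye',place(e.x[:3],[-.035,0,e.x[3]]))
for c in P:
    r=minimize(lambda z:(np.abs(eyepoly(c,v.x,z[0])-I[c])*R[c]).sum(),[.163],method='Nelder-Mead',options=dict(initial_simplex=[[.155],[.17]]));print(c,r.x,r.fun)
E
python3 eye.py
```

```text
plate [ 0.56065668 -0.29407444  0.30731463] 288.66126341186464
0.148 500.4; 0.152 391.3; 0.156 281.9; 0.16 263.1; 0.164 313.1; 0.168 404.7; 0.172 484.9; 0.176 549.8; 0.18 596.4; 
eye [ 0.5592462  -0.29443284  0.3268158   0.16120483] 232.82272998676348 bar plate [[ 0.52729646 -0.30466195  0.        ]] bar eye [[ 0.52609877 -0.30566885  0.16120483]]
side [0.15722656] 50.3436292648299
top [0.16449219] 165.33289270352628
```

```bash
python3 -m creep '[[0,0,-0.1,0,0],[0,0,-0.4,0,0],[0,0,-0.9,0,0],[0,0,-1.5,0,0],[0,0,-1.5,0,0]]'
```

```text
clock: 4.68
position: [0.499, 0.0221, 0.2199]
tool_rot: [3.141, -0.004, 0.227]
force: [0.1, -0.3, -3.7]
grip_width: 0.0112
finger_force: 59.5
```

```bash
python3 -m creep '[[0,0,-0.6,0,0],[0,0,-1.2,0,0],[0,0.2,-1.7,0,0],[-0.2,0.7,-1.85,0,0],[-0.4,1.2,-1.85,0,0]]'; python3 -m creep '[[-0.25,0.75,0,-0.1,0],[-0.5,1.5,0,-0.2,0],[-0.75,2.25,0,-0.4,0],[-1.0,3.0,0,-0.59,0],[-1.2,3.6,0,-0.59,0]]';  python3 -m creep '[[-0.05,0.4,0,0,0],[-0.13,0.6,0,0,0],[-0.13,0.65,0,0,0],[-0.13,0.65,0,0,0]]'
```

```text
clock: 5.3
position: [0.4907, -0.0544, 0.3284]
tool_rot: [3.141, 0.0, 0.228]
force: [0.3, -0.5, -3.6]
grip_width: 0.0114
finger_force: 59.6
clock: 5.92
position: [0.4686, -0.2821, 0.3275]
tool_rot: [-3.141, 0.002, 0.309]
force: [0.2, 0.4, -3.3]
grip_width: 0.0115
finger_force: 59.5
clock: 6.42
position: [0.4742, -0.3189, 0.3285]
tool_rot: [-3.141, 0.0, 0.311]
force: [0.7, 0.2, -2.8]
grip_width: 0.0117
finger_force: 59.5
```

```bash
python3 -m creep '[[0,0.04,0.6,0,0],[0,0.04,1.2,0,0],[0,0.04,1.8,0,0],[0,0.04,1.975,0,0],[0,0.04,1.975,0,0]]'; python3 -m creep '[[0,0,0,0,0]]'; python3 - <<'E'
from h import *
s=status.observe();print(s['position'],s['tool_rot'],s['force'])
out=[]
t=s['position'];y=s['tool_rot'][2];w=[t[0]+.0016*np.cos(y),t[1]+.0016*np.sin(y),y];dz=t[2]-.128
for c in('side','top'):
    im=grab_frame(c);cv2.imwrite(f'pics/{c}3.png',im)
    x0,y0,x1,y1=(370,225,480,365) if c=='side' else (430,170,540,290)
    I=cv2.resize(im[y0:y1,x0:x1],None,fx=4,fy=4,interpolation=cv2.INTER_CUBIC)
    v=[.5599,-.2945,.31]
    loop=np.array([[.016,0,.088],[.016,0,.1],[.008,0,.110],[0,0,.112],[-.008,0,.110],[-.016,0,.1],[-.016,0,.058],[-.008,0,.048],[0,0,.046],[.008,0,.048],[.016,0,.062]])
    loop[:,2]+=dz
    for p,q,col in((v,[[0.01,-.022,.161],[-.029,-.022,.161],[-.035,-.016,.161],[-.035,.016,.161],[-.029,.022,.161],[.01,.022,.161]],(255,0,255)),(w,loop,(0,255,0)),(w,[[.025*np.cos(a),.025*np.sin(a),dz] for a in np.linspace(0,6.3,30)],(0,255,255))):
        cv2.polylines(I,[np.int32((proj(c,place(p,q))-[x0-.5,y0-.5])*4)],False,col,1)
    out.append(cv2.copyMakeBorder(I,0,560-I.shape[0],0,0,0)[:,:400])
cv2.imwrite('pics/e3.png',np.hstack(out))
E
```

```text
clock: 7.05
position: [0.4751, -0.3216, 0.2106]
tool_rot: [-3.141, -0.0, 0.311]
force: [0.4, -0.0, -2.0]
grip_width: 0.0112
finger_force: 59.5
clock: 7.18
position: [0.4754, -0.3222, 0.2116]
tool_rot: [3.14, -0.001, 0.31]
force: [0.2, -0.1, -3.2]
grip_width: 0.0113
finger_force: 59.5
[ 0.47544853 -0.32217372  0.21164531] [ 3.14012003e+00 -1.32543384e-03  3.10289136e-01] [ 0.22983995 -0.1184885  -3.23526222]
```

View pics/e3.png

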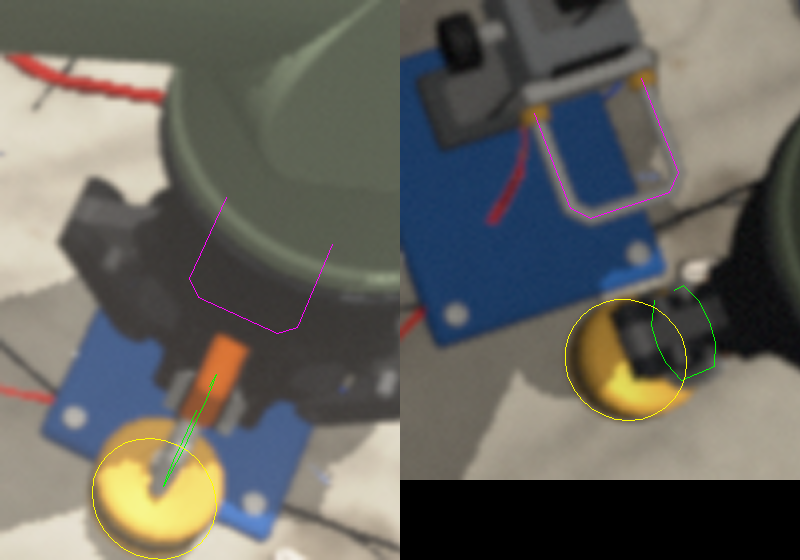

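```bash
python3 - <<'E'
from h import *
from scipy.optimize import minimize
t=np.array([.47545,-.32217,.21165]);y=.3103;w=[t[0]+.0016*np.cos(y),t[1]+.0016*np.sin(y),t[2]-.128]
th=np.linspace(0,6.3,60);im={c:cv2.imread(f'pics/{c}3.png') for c in P}
box={'side':(385,320,432,370),'top':(565,240,610,285)}
box['top']=(465,240,510,280)
def hull(c,w):
    C=[[w[0]+.025*np.cos(a),w[1]+.025*np.sin(a),w[2]+z] for z in(0.,.036) for a in th];return cv2.convexHull(proj(c,C).astype('f4'))[:,0]
for c in P:
    x0,y0,x1,y1=box[c];h=cv2.cvtColor(im[c][y0:y1,x0:x1],cv2.COLOR_BGR2HSV);m=cv2.inRange(h,(14,110,40),(32,255,255))
    q=np.argwhere(m)[:,::-1]+[x0,y0];H=hull(c,w);print(c,'seen',q.min(0),q.max(0),'model',H.min(0),H.max(0))
E
```

```text
side seen [394 330] [425 362] model [392.50964 326.45242] [428.06558 364.36273]
top seen [472 244] [502 273] model [470.70245 240.92776] [507.9118  274.61908]
```

```bash
python3 -m creep '[[0.15,0,0.02,0,0],[0.3,0,0.02,0,0],[0.4,0,0.02,0,0],[0.4,0,0.02,0,0]]'; python3 -m creep '[[0.03,0,0,0,0],[0.06,0,0,0,0],[0.06,0,0,0,0]]'; python3 -m creep '[[0.03,0,0,0,0],[0.06,0,0,0,0],[0.06,0,0,0,0]]'
```

```text
clock: 7.78
position: [0.4982, -0.3143, 0.2089]
tool_rot: [-3.141, -0.0, 0.311]
force: [1.0, -0.2, -2.4]
grip_width: 0.0115
finger_force: 59.5
clock: 8.15
position: [0.5011, -0.3136, 0.209]
tool_rot: [3.142, -0.0, 0.31]
force: [-0.1, -0.0, -2.7]
grip_width: 0.0115
finger_force: 59.5
clock: 8.52
position: [0.5046, -0.3124, 0.209]
tool_rot: [-3.142, -0.0, 0.31]
force: [0.1, 0.7, -3.6]
grip_width: 0.0114
finger_force: 59.5
```

```bash
for i in 1 2; do python3 -m creep '[[0.03,0,0,0,0],[0.05,0,0,0,0],[0.05,0,0,0,0]]' | egrep 'pos|force: \['; done
```

```text
position: [0.5073, -0.3116, 0.2089]
force: [-1.9, -1.1, -3.3]
position: [0.5102, -0.3106, 0.209]
force: [-2.6, -1.5, -3.1]
```

```bash
for i in 1 2 3; do python3 -m creep '[[0.03,0,0,0,0],[0.06,0,0,0,0],[0.06,0,0,0,0]]' | egrep 'pos|force: \['; done
```

```text
position: [0.5138, -0.3095, 0.209]
force: [-3.0, -0.9, -2.6]
position: [0.5173, -0.3084, 0.209]
force: [-3.1, -0.7, -4.2]
position: [0.5207, -0.3072, 0.209]
force: [-2.2, -1.5, -5.2]
```

```bash
for i in 1 2; do python3 -m creep '[[0.03,0,0,0,0],[0.06,0,0,0,0],[0.06,0,0,0,0]]' | egrep 'pos|force: \['; done;  python3 -m creep '[[0.03,0,0,0,0],[0.03,0,0,0,0]]' | egrep 'pos|force: \['
```

```text
position: [0.5242, -0.3061, 0.209]
force: [-2.0, -0.9, -5.4]
position: [0.5278, -0.305, 0.209]
force: [0.6, -0.1, -6.4]
position: [0.5294, -0.3045, 0.209]
force: [0.9, -0.1, -7.2]
```

```bash
python3 -m creep '[[0.02,0,0,0,0],[0.02,0,0,0,0]]' | egrep 'pos|force: \['; for i in 1 2 3 4; do python3 -m creep '[[0,0,0.03,0,0],[0,0,0.06,0,0],[0,0,0.06,0,0]]' | egrep 'pos|force: \['; done
```

```text
position: [0.5304, -0.3041, 0.209]
force: [0.4, 0.2, -6.9]
position: [0.5303, -0.3043, 0.2054]
force: [-0.4, 0.1, -3.3]
position: [0.5302, -0.3042, 0.2016]
force: [0.2, 0.9, -3.5]
position: [0.5302, -0.3042, 0.198]
force: [-0.6, -0.1, -2.1]
position: [0.5301, -0.3042, 0.1944]
force: [-0.5, 0.5, -3.3]
```

```bash
python3 -m creep '[[-0.04,0,0,0,0],[-0.07,0,0,0,0],[-0.07,0,0,0,0]]' | egrep 'pos|force: \['; python3 -m creep '[[0,0,0.03,0,0],[0,0,0.07,0,0],[0,0,0.07,0,0]]' | egrep 'pos|force: \[';for i in 1 2 ; do python3 -m creep '[[0,0,0.02,0,0],[0,0,0.03,0,0],[0,0,0.03,0,0]]' | egrep 'pos|force: \['; done
```

```text
position: [0.526, -0.3057, 0.1947]
force: [0.9, 0.3, -2.6]
position: [0.5261, -0.3054, 0.1901]
force: [-0.0, -0.2, -3.2]
position: [0.5262, -0.3055, 0.1886]
force: [-0.6, 0.1, -4.0]
position: [0.5262, -0.3055, 0.1867]
force: [-0.2, -0.2, -3.5]
```

```bash
for i in 1 2 3; do python3 -m creep '[[0,0,0.02,0,0],[0,0,0.02,0,0],[0,0,0.02,0,0]]' | egrep 'pos|force: \['; done
```

```text
position: [0.5262, -0.3055, 0.1856]
force: [0.5, 0.1, -2.2]
position: [0.5262, -0.3055, 0.1844]
force: [-0.3, 0.4, -2.7]
position: [0.5263, -0.3055, 0.1832]
force: [0.3, 1.0, -3.1]
```

```bash
for i in 1 2 3 4; do python3 -m creep '[[0,0,0.01,0,0],[0,0,0.015,0,0],[0,0,0.015,0,0]]' | egrep 'pos|force: \['; done
```

```text
position: [0.5262, -0.3055, 0.1823]
force: [-0.5, 0.9, -2.9]
position: [0.5262, -0.3055, 0.1814]
force: [0.4, -0.8, -3.5]
position: [0.5263, -0.3055, 0.1806]
force: [0.8, 0.3, -2.3]
position: [0.5263, -0.3056, 0.1797]
force: [0.4, 0.1, 0.7]
```

```bash
python3 -m creep '[[0,0,0,0,0],[0,0,0,0,0],[0,0,0,0,0]]' 20| egrep 'pos|force'; python3 -m creep '[[0,0,0,0,0]]'| egrep 'pos|force';python3 -m creep '[[0,0,0,0,0]]'| egrep 'pos|force'
```

```text
position: [0.5262, -0.3055, 0.1796]
force: [0.0, -0.2, 0.5]
finger_force: 60.0
position: [0.5263, -0.3055, 0.1796]
force: [-0.2, 1.4, -0.1]
finger_force: 60.0
position: [0.5262, -0.3055, 0.1796]
force: [1.0, -0.4, -0.4]
finger_force: 60.0
```

```bash
python3 -m creep '[[0,0,0,0,0.25],[0,0,0,0,0.4],[0,0,0,0,0.5],[0,0,0,0,0.5],[0,0,0,0,0.5]]'; python3 - <<'E'
from h import *
out=[]
for c in('side','top'):
    im=grab_frame(c);cv2.imwrite(f'pics/{c}4.png',im)
    x0,y0,x1,y1=(370,225,480,365) if c=='side' else (430,170,540,290)
    I=cv2.resize(im[y0:y1,x0:x1],None,fx=4,fy=4,interpolation=cv2.INTER_CUBIC);out.append(cv2.copyMakeBorder(I,0,560-I.shape[0],0,0,0)[:,:400])
cv2.imwrite('pics/e4.png',np.hstack(out))
E
```

```text
clock: 18.52
position: [0.5262, -0.3055, 0.1796]
tool_rot: [-3.142, 0.0, 0.31]
force: [-0.3, -0.9, -0.4]
grip_width: 0.0427
finger_force: 0.0
```

View pics/e4.png

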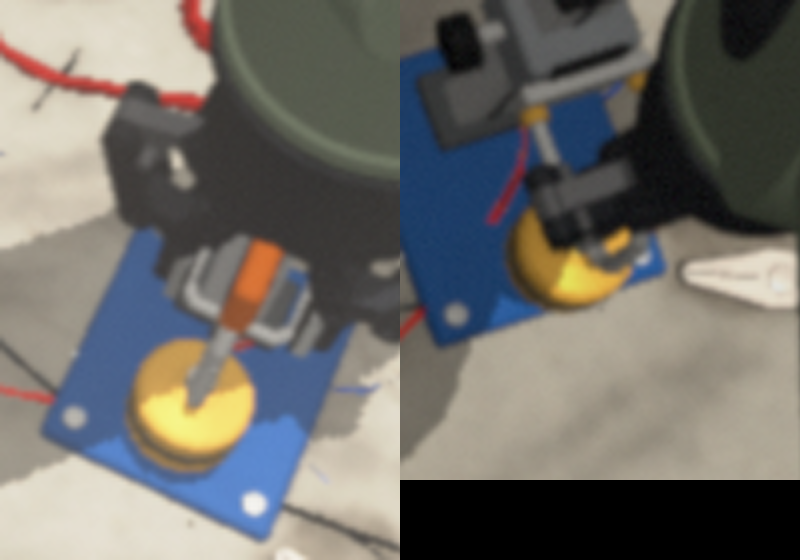

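The fingers are open and the weight hangs from the eye in line with the stand: orange grip at crop (252,285), brass body at crop (193,400). Next I retreat straight up.

```bash
python3 -m creep '[[0,0,-0.2,0,0.5],[0,0,-0.6,0,0.5],[0,0,-1.2,0,0.5],[0,0,-1.8,0,0.5],[0,0,-2.3,0,0.5]]'|egrep 'pos|force'; python3 -m creep '[[-0.8,0,0,0,0.5],[-1.6,0.8,0,0,0.5],[-1.6,1.6,0,0,0.5],[-1.6,2.4,0,0,0.5],[-1.6,3.2,0,0,0.5]]'|egrep 'clock|pos|force'; python3 - <<'E'
from h import *
import time
out=[];cs=[]
for k in range(3):
  for c in('side','top'):
    im=grab_frame(c);x0,y0,x1,y1=(370,225,480,365) if c=='side' else (430,150,540,290)
    if k==2:
        cv2.imwrite(f'pics/{c}5.png',im);out.append(cv2.resize(im[y0:y1,x0:x1],(400,510),interpolation=cv2.INTER_CUBIC))
    h=cv2.cvtColor(im[y0:y1,x0:x1],cv2.COLOR_BGR2HSV);q=np.argwhere(cv2.inRange(h,(18,120,90),(32,255,255)))
    print(c,(q.mean(0)[::-1]+[x0,y0]).round(2))
cv2.imwrite('pics/e5.png',np.hstack(out))
E
```

```text
position: [0.5263, -0.3055, 0.3201]
force: [-0.1, 0.0, 0.9]
finger_force: 0.0
clock: 19.88
position: [0.4936, -0.5192, 0.3188]
force: [-0.4, 0.2, 0.5]
finger_force: 0.0
side [nan nan]
top [471.51 230.31]
side [nan nan]
top [471.54 230.2 ]
side [nan nan]
top [471.43 230.19]<stdin>:10: RuntimeWarning: Mean of empty slice.
  ret = um.true_divide(
```

View pics/e5.png

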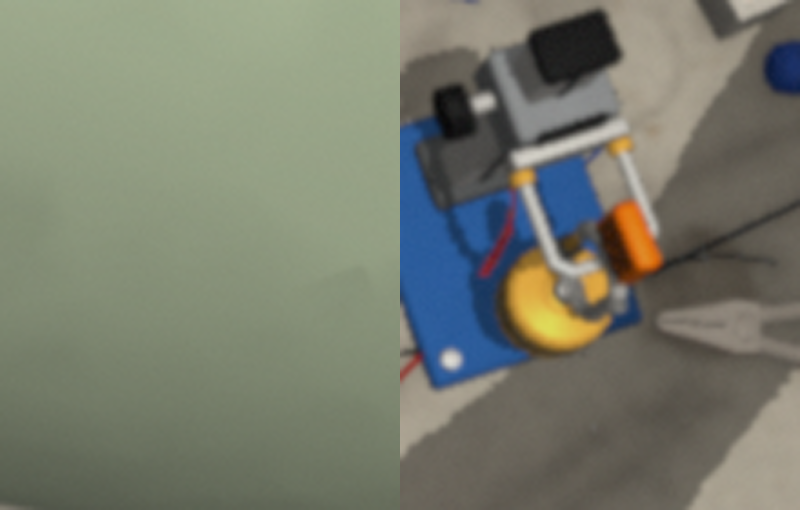

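The top view shows the eye's bar through the hook, with the weight hanging still at about (471,230). The arm blocks the side view, so I'll clear it for a last look.

```bash
python3 -m creep '[[-0.6,0.2,0,0,0.5],[-1.2,0.3,0,0,0.5],[-1.8,0.3,0,0,0.5],[-2.4,0.2,0,0,0.5],[-3.0,0.1,0,0,0.5]]'|egrep 'pos'; python3 -m creep '[[-0.6,0,0,0,0.5],[-1.2,-0.1,0,0,0.5],[-1.8,-0.2,0,0,0.5],[-2.4,-0.2,0,0,0.5],[-2.4,-0.2,0,0,0.5]]'|egrep 'clock|pos|force'; python3 - <<'E'
from h import *
out=[]
for k in range(3):
  for c in('side','top'):
    im=grab_frame(c);x0,y0,x1,y1=(370,225,480,365) if c=='side' else (430,150,540,290)
    if k==2:
        cv2.imwrite(f'pics/{c}6.png',im)
        if c=='top': x0,y0,x1,y1=455,190,515,266
        else: x0,y0,x1,y1=390,275,450,351
        out.append(cv2.resize(im[y0:y1,x0:x1],(400,507),interpolation=cv2.INTER_CUBIC))
        continue
    h=cv2.cvtColor(im[y0:y1,x0:x1],cv2.COLOR_BGR2HSV);q=np.argwhere(cv2.inRange(h,(18,120,90),(32,255,255)))
    print(c,len(q),(q.mean(0)[::-1]+[x0,y0]).round(2) if len(q) else '')
cv2.imwrite('pics/e6.png',np.hstack(out))
for n in('tape_black','caliper'):
  print(n,[[ [round(a*b) for a,b in zip(d['extent'],(640,480,640,480))] for d in search_frame(c,n)[:1]] for c in P])
E
```

```text
position: [0.3229, -0.5775, 0.3186]
clock: 21.42
position: [0.1803, -0.611, 0.3187]
force: [0.6, 0.5, 0.2]
finger_force: 0.0
side 549 [418.55 322.5 ]
top 506 [471.45 230.14]
side 549 [418.57 322.47]
top 509 [471.35 229.9 ]
tape_black [[[310, 182, 337, 213]], [[263, 165, 301, 201]]]
caliper [[[223, 278, 327, 358]], [[299, 307, 420, 352]]]
```

View pics/e6.png

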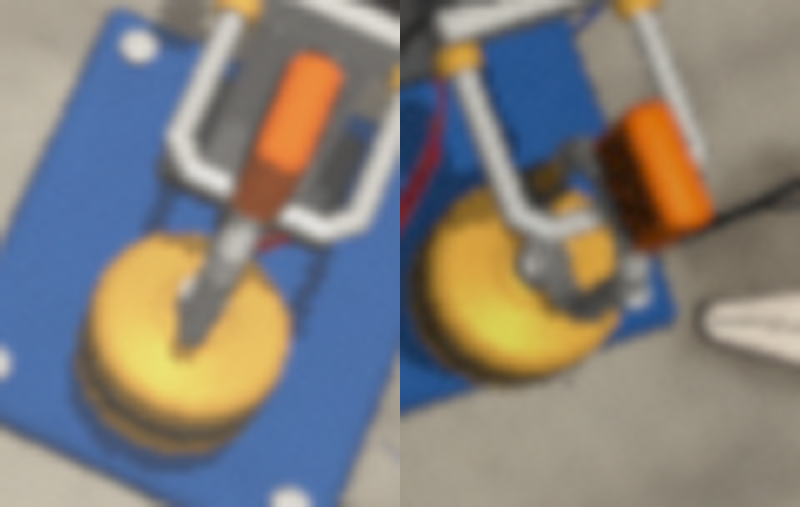

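The bar lies inside the hook, and the brass gate is up under the nose (crop 545,180), so it is shut. The weight is still to within 0.3 px, and the tape and caliper have not moved.

```bash
python3 -c "
from workcell import bot; print(bot.job_done())"
```

```text
the job is handed in; nothing more can be done
None
```

The check weight is hanging from the eye, upright and still to within 0.3 px. The gate is shut, the arm is clear, the tape and caliper have not moved, and the job was handed in at about 22 s.

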